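Line up the seasoning row by height

ROBOT

A 6-joint arm with a two-finger parallel gripper is mounted at the origin on a cart in front of the work surface, level with it; the furniture and walls round the work are solid. World frame = base frame: x ahead of the robot, y to its left, z up, the work surface at z = 0. Lengths are in m, angles in degrees, forces in N, time in s.
With the tool pointing down it reaches from about 0.4 to 0.825 m from the base axis. Payload 7 kg.
Tool frame: the origin (TCP) lies on the centre line of the jaws, within the pads' length; the fingertips stand 19 mm ahead of it and the grasp point (between the pads) is the TCP (r.tip_extent is the distance from the TCP to the fingertips, in m); z points along the fingers, y is the line along which they close (so a half turn about z gives the same grasp; the last joint's range is limited). The gripper opens to 88 mm and grips with 3 to 60 N. Pads are 19 mm wide; open, the fingers measure 130 mm over their backs; the gripper's body (78 mm by 193 mm) begins 47 mm behind the grasp point.
Start: joints at [-57.233, 20.546, 0.682, 0, -70.136, -16.507], TCP at [0.189, -0.648, 0.246] pointing down, gripper open.
Joint ranges: [-176.03, 176.03], [-82.01, 121.73], [-58.28, 71.71], [-173.87, 95.51], [-174.79, -0.11], [-173.66, 173.66]. Speed limits (degrees/s): [136.94, 136.94, 172.46, 180, 180, 180].

INTERFACE

Orientations are given as [roll, pitch, yaw] about the fixed x, y, z axes, in that order (R = Rz(yaw) Ry(pitch) Rx(roll)).
In Python, from plant import r gives the robot as it stands. The module is installed in compiled form; this text tells all that it offers.
- The arm moves only by the tool jog_arm, never from a script. Its argument "deltas" is a list that holds one entry, the list of rows, each a list of 5 numbers: the opening, from -1 (shut) to 1 (fully open), then the shift along the world's x, y, z in cm, then the turn about the world's z in rad. In form: [[[claw, dx, dy, dz, turn], ...]]. A call has 1 to 8 rows; each row shifts and turns the commanded pose from where the row before left it; what a row does not reach is not made up. A row lasts 1/8 s, in which the tool goes at most 62.5 mm and 10.7 degrees, less where a joint would pass 70% of its speed; a pose out of reach is approached as far as the arm can. A call with a gripper value outside its range is refused whole. The fingers move at their own pace and stop on an object; "force" is the grip in N (left out, the last holds). Time passes only in rows, so rows that do not move let the fingers close. It gives the time, the measured TCP pose, the force, the opening and the grip force at its end, in the units of the state.
- r.get_state(): the state, without advancing time (a new reading comes with each control period).
- r.capture(name): name is "scene" or "top"; returns the picture (384x512x3 uint8, blue, green, red); there is no depth.
- r.camera_info(name): a dict with "fx", "fy", "cx", "cy" (pixels), "view" (4x4, takes a point from world to camera coordinates). Camera axes: x right, y up, looking along -z (the intrinsics and any distortion apply to the point x, -y, -z); pixel columns grow to the right and rows downward; lengths in m; the calibration is good to about 2 mm. A picture is of the moment at which its call begins. camera_info takes no time and is no camera call.
- r.close_job(): hands the job in; it is judged then, once.
The state is a dict: "time_s": time; "joints": joint angles; "qd": joint speeds; "joint_torque": joint torques, N m; "tcp_pos": TCP position; "eef_rot": TCP orientation; "contact_force": force on the tool from outside, world axes, zero at the start; "moment": the same for the moment, N m; "gripper_width": finger opening in m; "gripper_force": force on a finger pad.
Only numpy, scipy, OpenCV 4.12 (cv2) and the standard library are available. Lean on these libraries where they do the work, as an engineer would, in place of code of your own. Each camera call takes 0.05 s, during which the arm holds its last target. There are 200 camera calls.

TASK

Line up the pepper mill, the spice jar, the salt shaker and the kitchen timer in order of height on the board, one standing upright on the middle of each cork disc, the tallest at the end next to the green tin and the lowest at the end next to the lemon. Do not tip any of them over, and leave the garlic where it is.

Things in the scene. Friction and masses are not known exactly. Their poses are not given: they have to be found in the camera images.
- pepper_mill: dark brown turned wooden pepper mill, the tallest: 150 mm high, 58 mm across the foot; round head 50 mm across from 109 to 139 mm up (does not turn), with a 12 mm knob on top from 138 to 150 mm. Origin: centre of its underside, z up; loose, standing upright at the start.
- spice_jar: glass spice jar with brown label and red screw cap, 106 mm high, body 42 mm across, cap 45 mm across from 85 to 106 mm up (fixed); it stands in the open (similar jars by the wall at the far left stay there). Origin: centre of its underside, z up; loose, standing upright at the start.
- salt_shaker: glass salt shaker with grey domed top, 90 mm high, 44 mm across up to about 66 mm, top 34 mm across. Origin: centre of its underside, z up; loose, standing upright at the start.
- timer: kitchen timer, white base and teal dome, the lowest: 57 mm high; base 67 mm across up to 25 mm, dome 64 mm across at 26 mm narrowing to a grip bar 36 x 8 mm on top from 45 mm up (nothing turns). Origin: centre of its underside, z up; loose, standing upright at the start.
- disc_a: one of four identical flat cork discs with a dark ring (60 mm) drawn on, 74 mm across, fixed in a straight row, 90 mm apart, along a low wooden board (100 x 360 mm, 16 mm high). Which name is where in the row changes. Origin: centre of its underside, level with the board's top; the disc's top is 4 mm above it, 20 mm above the worktop
- disc_b: one of four identical flat cork discs with a dark ring (60 mm) drawn on, 74 mm across, fixed in a straight row, 90 mm apart, along a low wooden board (100 x 360 mm, 16 mm high). Which name is where in the row changes. Origin: centre of its underside, level with the board's top; the disc's top is 4 mm above it, 20 mm above the worktop
- disc_c: one of four identical flat cork discs with a dark ring (60 mm) drawn on, 74 mm across, fixed in a straight row, 90 mm apart, along a low wooden board (100 x 360 mm, 16 mm high). Which name is where in the row changes. Origin: centre of its underside, level with the board's top; the disc's top is 4 mm above it, 20 mm above the worktop
- disc_d: one of four identical flat cork discs with a dark ring (60 mm) drawn on, 74 mm across, fixed in a straight row, 90 mm apart, along a low wooden board (100 x 360 mm, 16 mm high). Which name is where in the row changes. Origin: centre of its underside, level with the board's top; the disc's top is 4 mm above it, 20 mm above the worktop
- tin: closed food tin, green round the side with a gold lid, 75 mm across, 58 mm high, fixed. It stands on the worktop in line with the row of discs, 115 mm beyond the last disc at one end of the row (either end); a yellow lemon (72 x 57 x 58 mm, fixed) stands likewise at the other end. Origin: centre of its underside
- garlic: pinkish white garlic bulb, 56 mm across and 56 mm high, loose, among the things to be lined up (they start in a crowded, slightly bent line on the near and left part of the worktop, at least 95 mm between centres, in any order); it stays where it is. Origin: centre of its underside at the start
Mind the look-alikes: they are no part of the job. Leave any orange or pink look-alike of the timer alone. What is shaped like the salt_shaker but blue or orange is not meant.

How it is judged (in metres and radians):
At the end, for the whole second after the job is handed in: All four stand upright (within 0.1 rad), released and at rest on the discs, each within 14 mm of its disc centre, underside 15 to 25 mm above the worktop, in the order pepper mill, spice jar, salt shaker, timer counted from the green tin ((horizontal distance between pepper_mill and disc_a below 0.014 m or horizontal distance between pepper_mill and disc_b below 0.014 m or horizontal distance between pepper_mill and disc_c below 0.014 m or horizontal distance between pepper_mill and disc_d below 0.014 m) and horizontal distance between pepper_mill and tin between 0.085 and 0.145 m and height (world z) of pepper_mill between 0.015 and 0.025 m and angle between each of pepper_mill, spice_jar, salt_shaker, timer's own z axis and vertical below 0.1 rad and linear speed of each of pepper_mill, spice_jar, salt_shaker, timer below 0.02 m/s and angular speed of each of pepper_mill, spice_jar, salt_shaker, timer below 0.5 rad/s and (horizontal distance between spice_jar and disc_a below 0.014 m or horizontal distance between spice_jar and disc_b below 0.014 m or horizontal distance between spice_jar and disc_c below 0.014 m or horizontal distance between spice_jar and disc_d below 0.014 m) and horizontal distance between spice_jar and tin between 0.175 and 0.235 m and height (world z) of spice_jar between 0.015 and 0.025 m and (horizontal distance between salt_shaker and disc_a below 0.014 m or horizontal distance between salt_shaker and disc_b below 0.014 m or horizontal distance between salt_shaker and disc_c below 0.014 m or horizontal distance between salt_shaker and disc_d below 0.014 m) and horizontal distance between salt_shaker and tin between 0.265 and 0.325 m and height (world z) of salt_shaker between 0.015 and 0.025 m and (horizontal distance between timer and disc_a below 0.014 m or horizontal distance between timer and disc_b below 0.014 m or horizontal distance between timer and disc_c below 0.014 m or horizontal distance between timer and disc_d below 0.014 m) and horizontal distance between timer and tin between 0.355 and 0.415 m and height (world z) of timer between 0.015 and 0.025 m); the robot touches nothing.
It fails at once if one of the four things is tipped over (leans by more than 0.6 rad) (angle between any of pepper_mill, spice_jar, salt_shaker, timer's own z axis and vertical above 0.6 rad).
It fails at once if the garlic is displaced by more than 30 mm (distance of garlic from where it was at the start of the episode above 0.03 m).
It also fails if it takes over 122 s, if anything falls off the work surface, if the arm or the gripper's body presses on something with over 40 N, if the wrist force passes 120 N, or if a joint passes its speed limit or range.

## Working session

There is one attempt and no reset: what is moved stays moved. The work goes in short steps, Python scripts to look and compute and a tool call to move; the robot and the scene stay as the last step left them, time stands still between calls to the robot, and variables do not carry over. Pictures are saved under pics/ and viewed, at most 14 in all, crops included, and the job is handed in when it is done.

Besides the shell and the picture viewer there is one more tool, called after "Call:" as a command line: name --argument value ..., lists and objects as JSON in quotes. jog_arm: Moves the arm, as the interface text tells. Its arguments: {"type":"object","properties":{"deltas":{"type":"array"},"force":{"type":"number"}},"required":["deltas"]}

```bash
mkdir -p pics; ls
python3 - <<'E'
from plant import r
import cv2,numpy as np
for n in("scene","top"):
    cv2.imwrite(f"pics/{n}0.png",cv2.resize(r.capture(n),None,fx=1.5,fy=1.5,interpolation=cv2.INTER_CUBIC))
    i=r.camera_info(n);print({k:(np.round(v,4).tolist()) for k,v in i.items()})
s=r.get_state();print(s['tcp_pos'],s['eef_rot'],s['gripper_width'],s['time_s'])
E
```

```text
pics
{'fx': 374.6482, 'fy': 374.6482, 'cx': 257.577, 'cy': 195.3912, 'view': [[-0.5544, -0.8321, 0.0166, 0.3468], [0.4547, -0.2861, 0.8434, -0.2526], [-0.697, 0.4752, 0.537, -0.8733], [0.0, 0.0, 0.0, 1.0]]}
{'fx': 465.2077, 'fy': 465.2077, 'cx': 252.3499, 'cy': 186.6445, 'view': [[-0.0112, -0.9999, -0.0052, 0.0848], [0.9968, -0.0116, 0.0785, -0.5318], [-0.0786, -0.0043, 0.9969, -1.2674], [0.0, 0.0, 0.0, 1.0]]}
[ 0.18889496 -0.64762108  0.24471172] [ 1.79915449e+02 -7.27345331e-03 -1.63744430e+02] 0.08762476613896117 0.1
```

View pics/scene0.png

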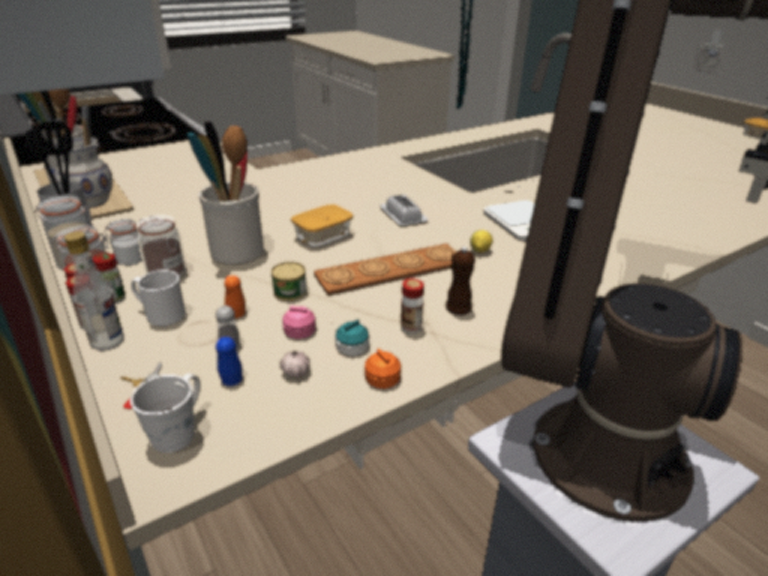

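View pics/top0.png

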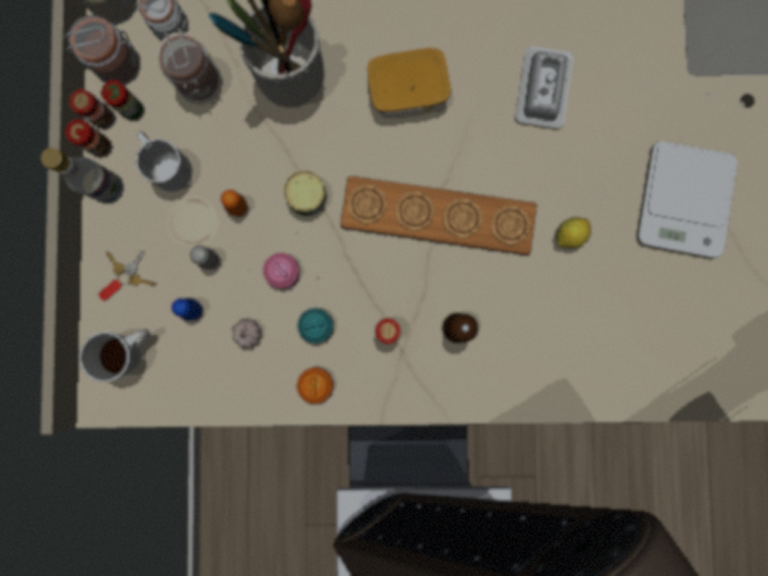

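Top view: pepper mill (460,328), spice jar (388,331), teal timer (316,326), garlic (247,333), grey salt shaker (203,257), tin (305,192), lemon (573,232), and discs from (367,204) to (511,226). 

Look-alikes to avoid: pink timer (281,270), orange timer (315,385), blue shaker (186,309), orange shaker (233,202) and red-capped jars by the wall (83,102), (118,95), (82,133).

Next I'll take close crops to check the choice and get exact pixels.

Run:
```python
from plant import r
import cv2
t=r.capture("top");s=r.capture("scene")
cv2.imwrite("pics/t_full.png",t);cv2.imwrite("pics/s_full.png",s)
def crop(im,x0,y0,w,h,f,n):
    c=cv2.resize(im[y0:y0+h,x0:x0+w],None,fx=f,fy=f,interpolation=cv2.INTER_CUBIC)
    for x in range((x0+19)//20*20,x0+w,20):
        cv2.line(c,((x-x0)*f,0),((x-x0)*f,5),(0,0,255),1);cv2.putText(c,str(x),((x-x0)*f-8,14),0,.35,(0,0,0),1)
    for y in range((y0+19)//20*20,y0+h,20):
        cv2.line(c,(0,(y-y0)*f),(5,(y-y0)*f),(0,0,255),1);cv2.putText(c,str(y),(6,(y-y0)*f+4),0,.35,(0,0,0),1)
    cv2.imwrite(n,c)
crop(t,120,110,200,150,4,"pics/t1.png")
crop(s,135,150,200,115,4,"pics/s1.png")
```

```text
(no output)
```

View pics/t1.png

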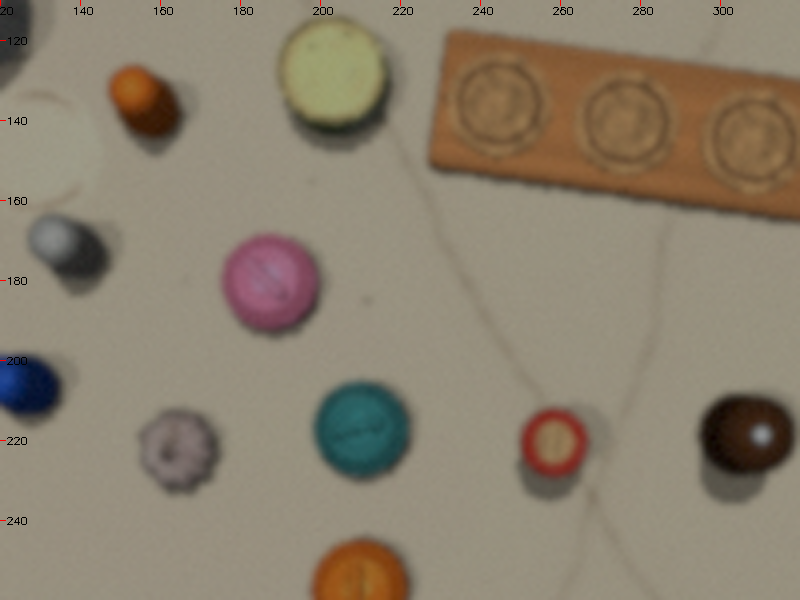

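View pics/s1.png

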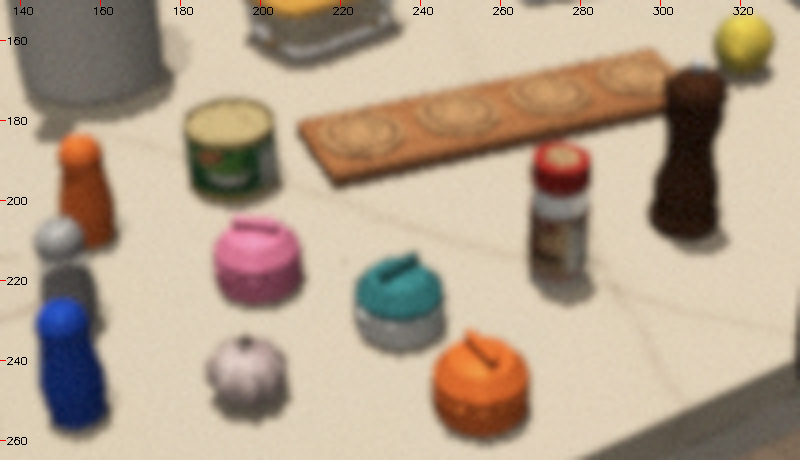

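The crops confirm the choice: mill knob at top (310,218) / scene (309.5,167), jar cap (258,220) / (275,188), timer bar (209,217) / (235,216), grey shaker dome (133,169.5) / (149,210). The shaker's body is partly hidden in the scene view by the blue one. I'll triangulate these.

```bash
cat > h.py <<'E'
from plant import r
import numpy as np
def cam(n):
    i=r.camera_info(n);return np.array([[i['fx'],0,i['cx']],[0,i['fy'],i['cy']],[0,0,1]]),np.diag([1,-1,-1,1.])@np.array(i['view'])
C={n:cam(n) for n in("top","scene")}
def ray(n,p):
    K,V=C[n];d=V[:3,:3].T@np.linalg.solve(K,[p[0],p[1],1]);return -V[:3,:3].T@V[:3,3],d/np.linalg.norm(d)
def plane(n,p,z):
    o,d=ray(n,p);return o+d*(z-o[2])/d[2]
def tri(pt,ps):
    A=0;b=0;R=[ray("top",pt),ray("scene",ps)]
    for o,d in R:
        M=np.eye(3)-np.outer(d,d);A=A+M;b=b+M@o
    x=np.linalg.solve(A,b);return x,max(np.linalg.norm((np.eye(3)-np.outer(d,d))@(x-o)) for o,d in R)
def proj(n,x):
    K,V=C[n];q=K@(V@np.append(x,1))[:3];return q[:2]/q[2]
E
python3 - <<'E'
from h import *
F=dict(mill=((310.3,218.3),(309.5,167),.15),jar=((258.3,220.5),(275,188.5),.106),salt=((133.3,169.5),(149,209.7),.075),timer=((209.2,217.3),(235,216.5),.057),
d1=((245,135.8),(225.2,183.2),.02),d2=((276.5,140.5),(249.2,178.5),.02),d3=((308.5,145),(272.5,173.2),.02),d4=((340.5,150.5),(293.7,168.7),.02),tin=((203.2,128),(192.3,180.5),.058))
for k,(a,b,z) in F.items():
    x,e=tri(a,b);print(k,(x*1000).round(1),'res',(e*1000).round(1),'top@z',(plane("top",a,z)*1000).round(1),'sc@z',(plane("scene",b,z)*1000).round(1))
print('garlic',plane("top",(164.7,222.5),.03), 'pink',plane("top",(187.5,181),.03),'orangetimer',plane("top",(210.5,256.5),.03),'blue',plane("top",(124,206),.04),'orange sh',plane("top",(155,135),.06))
for z in(.0,.06,.09):print(plane("top",(133.3,169.5),z))
E
```

```text
mill [442.7 -65.3 140.8] res 0.5 top@z [442.3 -64.5 150. ] sc@z [430.2 -53.  150. ]
jar [439.   64.6 108.4] res 0.8 top@z [438.6  64.  106. ] sc@z [442.6  62.8 106. ]
salt [578.6 396.5  74.3] res 1.2 top@z [578.  395.2  75. ] sc@z [578.6 397.6  75. ]
timer [449.  195.6  52.6] res 0.2 top@z [448.9 195.1  57. ] sc@z [443.8 198.8  57. ]
d1 [676.8  98.7  17.6] res 1.2 top@z [675.7  97.6  20. ] sc@z [674.1 101.5  20. ]
d2 [662.5  10.3  16.3] res 0.8 top@z [661.4   9.8  20. ] sc@z [657.7  14.3  20. ]
d3 [647.9 -79.4  18.2] res 0.1 top@z [647.6 -79.3  20. ] sc@z [645.4 -77.4  20. ]
d4 [ 632.4 -166.8   18.7] res 1.9 top@z [ 631.  -168.1   20. ] sc@z [ 631.7 -163.6   20. ]
tin [692.5 211.7  55.5] res 1.2 top@z [691.3 210.3  58. ] sc@z [689.4 214.3  58. ]
garlic [0.43642523 0.31960572 0.03      ] pink [0.54973747 0.25713708 0.03      ] orangetimer [0.34281803 0.19459451 0.03      ] blue [0.48245103 0.4288067  0.04      ] orange sh [0.67328341 0.34099749 0.06      ]
[0.58695736 0.4147974  0.        ]
[0.57981447 0.39909829 0.06      ]
[0.57624302 0.39124873 0.09      ]
```

Triangulated heights agree with the text (jar 108 vs 106, timer 53 vs 57, tin 55.5 vs 58, discs 16–19 vs 20). The disc spacing comes out near 89–90 mm and the tin sits 113 mm beyond d1.

- **Placement:** mill to d1 (677,98), jar to d2 (662,10), shaker to d3 (647,-79), timer to d4 (632,-168).
- **Order:** timer, shaker, jar, mill, closing the jaws across the row. That way each new thing is taller than its neighbour already in place.

Call:
jog_arm --deltas '[[[1,5.2,5,0,0.1],[1,5.2,5,0,0.1],[1,5.2,5,0,0.1],[1,5.2,5,0,0.1],[1,5.2,5,0,0.1],[1,0,5.5,0,0],[1,0,5.5,0,0],[1,0,5.5,0,0]]]' --force 20

```text
time_s: 1.2
tcp_pos: [0.4141, -0.2647, 0.2454]
eef_rot: [180.0, -0.0, -135.1]
contact_force: [-0.2, 0.1, 0.4]
gripper_width: 0.0876
gripper_force: 0.0
```

Call:
jog_arm --deltas '[[[1,0,5.5,0,0],[1,0,5.5,0,0],[1,0,5.5,0,0],[1,0,5.5,0,0],[1,0,5.5,0,0],[1,0,5.5,0,0],[1,0,5.5,0,0],[1,0,4.3,0,0]]]'

```text
time_s: 2.2
tcp_pos: [0.4138, 0.1637, 0.2458]
eef_rot: [180.0, 0.0, -135.0]
contact_force: [0.8, -0.7, -0.4]
gripper_width: 0.0877
gripper_force: 0.0
```

Call:
jog_arm --deltas '[[[1,0,0,-3,0],[1,0,0,-3,0],[1,0,0,0,0],[1,0,0,0,0]]]'

```text
time_s: 2.7
tcp_pos: [0.4148, 0.1618, 0.1866]
eef_rot: [-180.0, 0.1, -135.1]
contact_force: [0.2, 0.1, 1.0]
gripper_width: 0.0877
gripper_force: 0.0
```

Call:
jog_arm --deltas '[[[1,1.7,1.6,-2,0],[1,1.7,1.7,-2,0],[1,0,0,-3,0],[1,0,0,-2,0],[1,0,0,-1,0],[1,0,0,0,0],[1,0,0,0,0]]]'

```text
time_s: 3.58
tcp_pos: [0.4489, 0.1951, 0.0867]
eef_rot: [-180.0, 0.1, -135.1]
contact_force: [-0.3, -0.4, 0.5]
gripper_width: 0.0877
gripper_force: 0.0
```

Run:
```python
from plant import r
import cv2
print(r.get_state()['tcp_pos'])
t=r.capture("top")[190:250,150:270];s=r.capture("scene")[170:270,170:320]
cv2.imwrite("pics/a.png",cv2.vconcat([cv2.resize(t,(600,300),interpolation=2),cv2.resize(s,(600,300),interpolation=2)]))
```

```text
[0.44888165 0.19509745 0.0866957 ]
```

View pics/a.png

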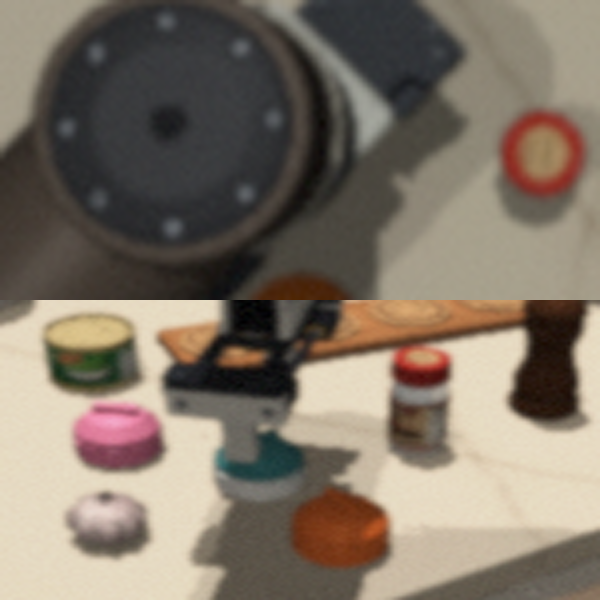

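The gripper hovers squarely over the teal timer, at about (260,465) in the crop, with clear space all round. The body's long side lies along the closing line. Descending.

Call:
jog_arm --deltas '[[[1,0,0,-2.5,0],[1,0,0,-2,0],[1,0,0,-1.4,0],[1,0,0,-0.5,0],[1,0,0,0,0],[-0.1,0,0,0,0],[-0.5,0,0,0,0],[-0.5,0,0,0,0]]]'

```text
time_s: 4.68
tcp_pos: [0.4485, 0.1948, 0.022]
eef_rot: [-180.0, 0.0, -135.1]
contact_force: [-0.1, -0.2, 2.9]
gripper_width: 0.0663
gripper_force: 20.0
```

Call:
jog_arm --deltas '[[[-1,0,0,0,0],[-1,0,0,0,0],[-1,0,0,0,0],[-1,0,0,0,0],[-1,0,0,0.5,0],[-1,0,0,1,0],[-1,0,0,1,0],[-1,0,0,0,0]]]'

```text
time_s: 5.68
tcp_pos: [0.4487, 0.1951, 0.0476]
eef_rot: [-180.0, 0.1, -135.1]
contact_force: [0.4, 0.8, -1.3]
gripper_width: 0.0663
gripper_force: 20.0
```

Call:
jog_arm --deltas '[[[-1,0,0,2,0],[-1,0,0,3,0],[-1,0.5,0,3,0],[-1,1.5,-1,2,0.06],[-1,2,-3,0,0.08],[-1,2,-4,0,0.08],[-1,2,-4,0,0.08],[-1,2,-4,0,0.08]]]'

```text
time_s: 6.68
tcp_pos: [0.5485, 0.0333, 0.1464]
eef_rot: [180.0, 0.0, -113.2]
contact_force: [0.3, 0.3, -2.0]
gripper_width: 0.0667
gripper_force: 20.0
```

Call:
jog_arm --deltas '[[[-1,2,-4,0,0.08],[-1,2,-4,0,0.08],[-1,2,-4,0,0.08],[-1,1.3,-4,0,0],[-1,1,-2.5,0,0],[-1,0,-1.3,0,0],[-1,0,0,0,0],[-1,0,0,0,0]]]'

```text
time_s: 7.68
tcp_pos: [0.6309, -0.1626, 0.1465]
eef_rot: [180.0, 0.0, -99.5]
contact_force: [0.1, -0.4, -1.5]
gripper_width: 0.0664
gripper_force: 20.0
```

Call:
jog_arm --deltas '[[[-1,0.1,-0.5,-2,0],[-1,0,0,-3,0],[-1,0,0,-2.5,0],[-1,0,0,-1.5,0],[-1,0,0,-0.5,0],[-1,0,0,-0.3,0],[-1,0,0,0,0],[-1,0,0,0,0]]]'

```text
time_s: 8.68
tcp_pos: [0.6327, -0.1684, 0.0493]
eef_rot: [-179.9, 0.0, -99.6]
contact_force: [-0.1, 0.2, -0.7]
gripper_width: 0.0664
gripper_force: 20.0
```

Call:
jog_arm --deltas '[[[-1,0,0,-0.2,0],[-1,0,0,-0.2,0],[-1,0,0,-0.2,0],[-1,0,0,0,0]]]'

```text
time_s: 9.18
tcp_pos: [0.6321, -0.1684, 0.0423]
eef_rot: [180.0, -0.0, -99.6]
contact_force: [0.2, 0.5, -1.4]
gripper_width: 0.0668
gripper_force: 20.0
```

Call:
jog_arm --deltas '[[[-1,0,0,-0.1,0],[-1,0,0,0,0],[0.4,0,0,0,0],[0.7,0,0,0,0],[1,0,0,0,0],[1,0,0,0,0]]]'

```text
time_s: 9.93
tcp_pos: [0.6323, -0.1684, 0.0414]
eef_rot: [180.0, -0.0, -99.6]
contact_force: [0.4, 0.7, 1.2]
gripper_width: 0.0862
gripper_force: 0.0
```

Call:
jog_arm --deltas '[[[1,0,0,1,0],[1,0,0,3,0],[1,0,0,5,0],[1,-0.5,3,5,0],[1,-0.5,5.5,3,0],[1,-0.5,5.5,0,0],[1,-0.5,5.5,0,0],[1,-0.5,5.5,0,0]]]'

```text
time_s: 10.92
tcp_pos: [0.607, 0.083, 0.2126]
eef_rot: [-179.9, 0.0, -99.6]
contact_force: [0.2, -1.3, 0.0]
gripper_width: 0.0873
gripper_force: 0.0
```

Timer released; shaker next. Its neighbours (blue and orange) lie on a line at about 160°, so I'll close the jaws along about 65°.

Call:
jog_arm --deltas '[[[1,-0.4,4.5,0,0.16],[1,-0.4,4.5,0,0.16],[1,-0.4,4.5,0,0.16],[1,-0.4,4.5,0,0.16],[1,-0.4,4.5,0,0.16],[1,-0.4,4.5,0,0.16],[1,-0.4,3.5,0,0.16],[1,-0.1,1,0,0.16]]]'

```text
time_s: 11.92
tcp_pos: [0.5777, 0.3986, 0.2117]
eef_rot: [-180.0, -0.0, -25.8]
contact_force: [0.5, -0.6, -0.5]
gripper_width: 0.0876
gripper_force: 0.0
```

Call:
jog_arm --deltas '[[[1,0,0,0,0.0],[1,0,0,0,0]]]'

```text
time_s: 12.18
tcp_pos: [0.5783, 0.3957, 0.2118]
eef_rot: [-180.0, -0.0, -26.4]
contact_force: [-0.5, 0.6, -0.4]
gripper_width: 0.0875
gripper_force: 0.0
```

Run:
```python
from plant import r
import cv2
s=r.get_state();print(s['tcp_pos'],s['eef_rot'],s['joints'])
t=r.capture("top");s=r.capture("scene")
cv2.imwrite("pics/b.png",cv2.vconcat([cv2.resize(t[90:250,90:390],(750,400),interpolation=2)]))
```

```text
[0.57832924 0.39574182 0.21180269] [-1.79991047e+02 -4.92150187e-03 -2.64449110e+01] [ 5.02692248e+01  2.40875871e+01  1.61866255e+00  2.95693413e-03
 -6.75212310e+01  1.32847342e+01]
```

View pics/b.png

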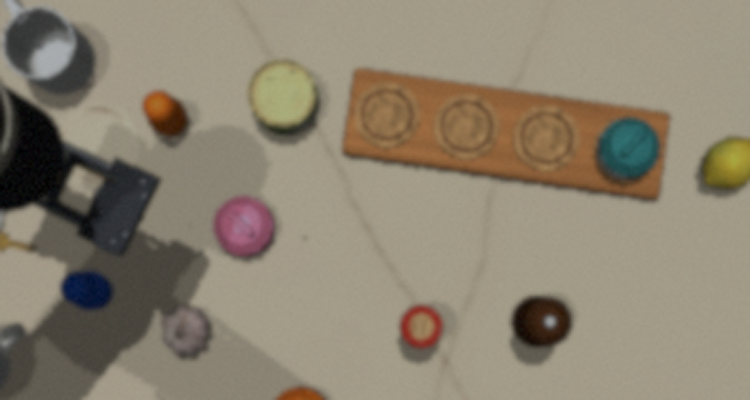

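Timer sits centred on the disc nearest the lemon (crop (628,149)). The gripper is over the grey shaker and clear of the blue and orange ones.

Call:
jog_arm --deltas '[[[1,0,0,-4,0],[1,0,0,-4,0],[1,0,0,-3,0],[1,0,0,-2,0],[1,0,0,-2,0],[1,0,0,-1,0],[1,0,0,0,0],[1,0,0,0,0]]]'

```text
time_s: 13.28
tcp_pos: [0.5787, 0.3967, 0.0523]
eef_rot: [-179.9, -0.0, -26.2]
contact_force: [0.1, 0.4, 0.8]
gripper_width: 0.0877
gripper_force: 0.0
```

Run:
```python
from plant import r
import cv2
s=r.capture("scene")
cv2.imwrite("pics/c.png",cv2.resize(s[170:270,100:250],(750,500),interpolation=2))
```

```text
(no output)
```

View pics/c.png

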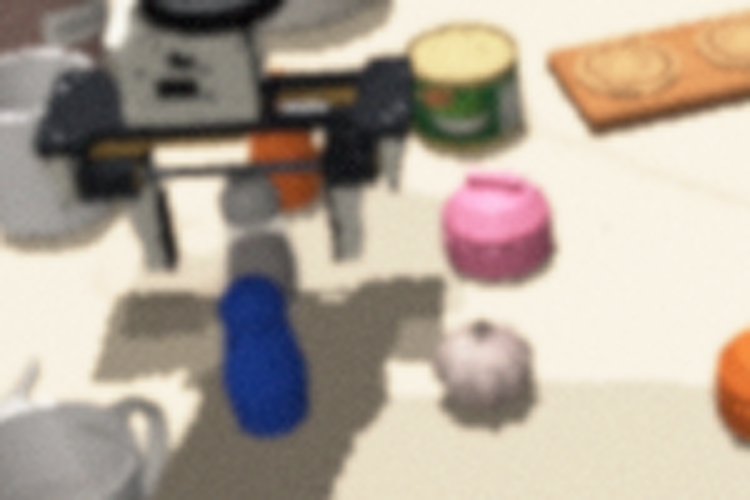

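The shaker (crop (258,210)) stands centred between the fingers at (160,240) and (345,220). Gripping.

Call:
jog_arm --deltas '[[[0.4,0,0,0,0],[0.2,0,0,0,0],[0,0,0,0,0],[-0.2,0,0,0,0],[-1,0,0,0,0],[-1,0,0,0,0],[-1,0,0,0,0],[-1,0,0,0,0]]]'

```text
time_s: 14.32
tcp_pos: [0.5782, 0.3961, 0.0514]
eef_rot: [180.0, 0.0, -26.2]
contact_force: [-1.4, -1.0, 0.0]
gripper_width: 0.0402
gripper_force: 19.9
```

Call:
jog_arm --deltas '[[[-1,0,0,0.5,0],[-1,0,0,1,0],[-1,0,0,2,0],[-1,0,0,3,0],[-1,0,0,3,0],[-1,0,0,2,0],[-1,0,0,0.5,0],[-1,0,0,0,0]]]'

```text
time_s: 15.32
tcp_pos: [0.5782, 0.3963, 0.1719]
eef_rot: [-179.9, -0.0, -26.2]
contact_force: [-0.8, -0.2, -1.7]
gripper_width: 0.0399
gripper_force: 19.8
```

Call:
jog_arm --deltas '[[[-1,0.3,-1.5,0,-0.05],[-1,0.5,-3,0,-0.1],[-1,0.6,-4,0,-0.12],[-1,0.6,-4,0,-0.12],[-1,0.6,-4,0,-0.12],[-1,0.6,-4,0,-0.12],[-1,0.6,-4,0,-0.12],[-1,0.6,-4,0,-0.12]]]'

```text
time_s: 16.32
tcp_pos: [0.6217, 0.1091, 0.1704]
eef_rot: [179.9, -0.0, -76.4]
contact_force: [0.8, -0.6, -1.1]
gripper_width: 0.0401
gripper_force: 19.8
```

Call:
jog_arm --deltas '[[[-1,0.6,-4,0,-0.12],[-1,0.6,-4,0,-0.12],[-1,0.5,-4,0,-0.12],[-1,0.4,-3.5,0,-0.05],[-1,0.4,-2.5,0,0],[-1,0,-1,0,0],[-1,0,0,0,0],[-1,0,0,0,0]]]'

```text
time_s: 17.32
tcp_pos: [0.6471, -0.078, 0.1712]
eef_rot: [180.0, 0.0, -99.6]
contact_force: [0.6, -0.8, -1.1]
gripper_width: 0.0402
gripper_force: 19.8
```

Call:
jog_arm --deltas '[[[-1,0,-0.1,-2,0],[-1,0,0,-3,0],[-1,0,0,-2,0],[-1,0,0,-1.3,0],[-1,0,0,-0.5,0],[-1,0,0,-0.4,0],[-1,0,0,-0.2,0],[-1,0,0,0,0]]]'

```text
time_s: 18.32
tcp_pos: [0.6474, -0.0797, 0.0778]
eef_rot: [-180.0, 0.0, -99.6]
contact_force: [0.7, -1.1, -1.0]
gripper_width: 0.0402
gripper_force: 19.8
```

Call:
jog_arm --deltas '[[[-1,0,0,-0.2,0],[-1,0,0,-0.1,0],[-1,0,0,-0.1,0],[-1,0,0,0,0]]]'

```text
time_s: 18.82
tcp_pos: [0.6472, -0.0797, 0.0733]
eef_rot: [180.0, -0.0, -99.6]
contact_force: [0.1, -0.4, -1.3]
gripper_width: 0.0396
gripper_force: 19.8
```

Call:
jog_arm --deltas '[[[-1,0,0,-0.1,0],[-1,0,0,-0.1,0],[-1,0,0,0,0],[-1,0,0,0,0]]]'

```text
time_s: 19.32
tcp_pos: [0.6473, -0.0797, 0.0714]
eef_rot: [-180.0, 0.0, -99.6]
contact_force: [-0.5, 0.5, -1.3]
gripper_width: 0.0402
gripper_force: 19.8
```

Call:
jog_arm --deltas '[[[-1,0,0,-0.1,0],[-1,0,0,0,0],[-0.05,0,0,0,0],[0.1,0,0,0,0],[0.3,0,0,0,0],[0.6,0,0,0,0],[1,0,0,0,0],[1,0,0,0,0]]]'

```text
time_s: 20.32
tcp_pos: [0.6473, -0.0797, 0.0703]
eef_rot: [180.0, -0.0, -99.6]
contact_force: [-0.1, 0.6, -0.4]
gripper_width: 0.0814
gripper_force: 0.0
```

Call:
jog_arm --deltas '[[[1,0,0,1,0],[1,0,0,3,0],[1,0,0,5,0],[1,0,0,5,0],[1,-3,2,0,0],[1,-4.5,3,0,-0.1],[1,-4.5,3,0,-0.1],[1,-4.5,3,0,-0.1]]]'

```text
time_s: 21.32
tcp_pos: [0.481, 0.0309, 0.2112]
eef_rot: [-180.0, 0.1, -117.0]
contact_force: [0.7, 1.0, 0.4]
gripper_width: 0.0877
gripper_force: 0.0
```

Call:
jog_arm --deltas '[[[1,-2,1.6,0,0.15],[1,-2,1.6,0,0.15],[1,-0.2,0.1,0,0],[1,0,0,0,0],[1,0,0,-2,0],[1,0,0,-2,0],[1,0,0,0,0],[1,0,0,0,0]]]'

```text
time_s: 22.32
tcp_pos: [0.441, 0.0632, 0.171]
eef_rot: [-180.0, -0.0, -99.6]
contact_force: [0.4, 0.4, -0.0]
gripper_width: 0.0881
gripper_force: 0.0
```

Run:
```python
from plant import r
import cv2
t=r.capture("top");s=r.capture("scene")
print(r.get_state()['tcp_pos'])
a=cv2.resize(s[130:250,180:345],(660,480),interpolation=2)
cv2.imwrite("pics/d.png",a)
```

```text
[0.44095775 0.06337088 0.17118517]
```

View pics/d.png

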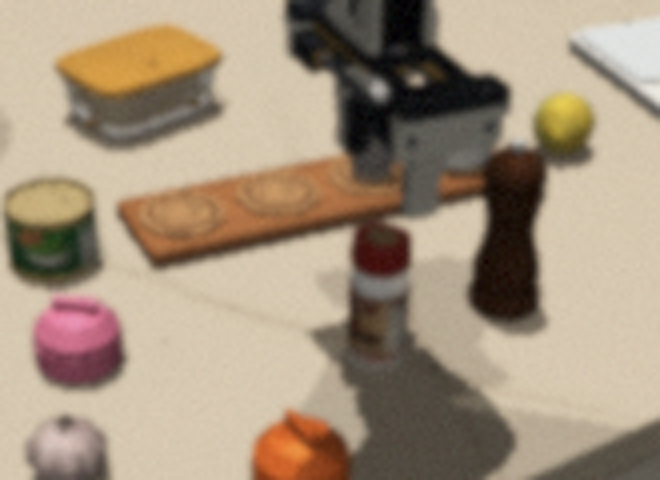

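The gripper is above the jar (crop (380,230)), with the mill at (508,240) well clear. Descending.

Call:
jog_arm --deltas '[[[1,-0.2,0.1,-3,0],[1,0,0,-3,0],[1,0,0,-2.5,0],[1,0,0,-1.5,0],[1,0,0,-0.7,0],[1,0,0,0,0],[0.4,0,0,0,0],[0.2,0,0,0,0]]]'

```text
time_s: 23.42
tcp_pos: [0.4387, 0.0646, 0.064]
eef_rot: [-179.9, 0.1, -99.6]
contact_force: [0.2, -0.1, -0.5]
gripper_width: 0.0731
gripper_force: 0.0
```

Call:
jog_arm --deltas '[[[0,0,0,0,0],[-0.2,0,0,0,0],[-1,0,0,0,0],[-1,0,0,0,0],[-1,0,0,0.5,0],[-1,0,0,1,0],[-1,0,0,2,0],[-1,0,0,3,0]]]'

```text
time_s: 24.42
tcp_pos: [0.4378, 0.064, 0.1292]
eef_rot: [179.9, -0.1, -99.6]
contact_force: [0.4, 0.4, -0.7]
gripper_width: 0.0436
gripper_force: 20.0
```

Call:
jog_arm --deltas '[[[-1,1,0,2,0],[-1,2,-0.5,2,0],[-1,3,-0.8,1,0],[-1,4,-1,0,0],[-1,4,-1,0,0],[-1,4,-1,0,0],[-1,3,-0.8,0,0],[-1,1.4,-0.3,0,0]]]'

```text
time_s: 25.42
tcp_pos: [0.6633, 0.0097, 0.1784]
eef_rot: [180.0, -0.0, -99.6]
contact_force: [-1.4, 0.2, -1.6]
gripper_width: 0.0434
gripper_force: 20.0
```

Call:
jog_arm --deltas '[[[-1,0,0,0,0],[-1,0,0,0,0]]]'

```text
time_s: 25.68
tcp_pos: [0.6614, 0.0105, 0.1787]
eef_rot: [180.0, 0.0, -99.6]
contact_force: [-0.6, -1.2, -0.5]
gripper_width: 0.0434
gripper_force: 20.0
```

Run:
```python
from plant import r
import cv2
s=r.capture("scene")
print(r.get_state()['tcp_pos'],r.get_state()['gripper_width'])
cv2.imwrite("pics/e.png",cv2.resize(s[100:220,180:345],(660,480),interpolation=2))
```

```text
[0.66144567 0.01061956 0.17882006] 0.043496258003011636
```

View pics/e.png

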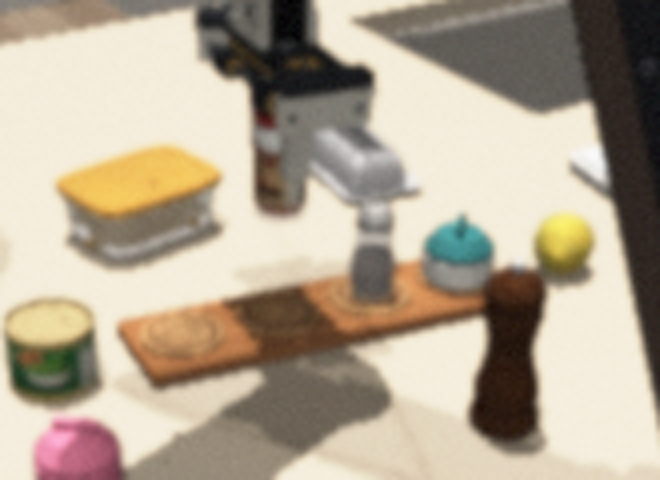

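Shaker (crop (372,255)) and timer (458,255) stand upright on their discs. The jar hangs straight above the second disc. Lowering it.

Call:
jog_arm --deltas '[[[-1,0,-0.1,-2,0],[-1,0,0,-3,0],[-1,0,0,-2,0],[-1,0,0,-1,0],[-1,0,0,-0.5,0],[-1,0,0,-0.4,0],[-1,0,0,-0.1,0],[-1,0,0,0,0]]]'

```text
time_s: 26.72
tcp_pos: [0.6625, 0.0093, 0.0888]
eef_rot: [-180.0, 0.0, -99.6]
contact_force: [1.2, 0.5, -0.7]
gripper_width: 0.0436
gripper_force: 20.0
```

Call:
jog_arm --deltas '[[[-1,0,0,-0.1,0],[-1,0,0,-0.1,0],[-1,0,0,0,0],[-1,0,0,0,0]]]'

```text
time_s: 27.22
tcp_pos: [0.6623, 0.0093, 0.0864]
eef_rot: [180.0, -0.0, -99.6]
contact_force: [0.2, -0.1, -0.9]
gripper_width: 0.0434
gripper_force: 20.0
```

Call:
jog_arm --deltas '[[[-1,0,0,-0.1,0],[-1,0,0,-0.1,0],[-1,0,0,-0.1,0],[-1,0,0,0,0],[-1,0,0,0,0]]]'

```text
time_s: 27.85
tcp_pos: [0.6623, 0.0093, 0.0834]
eef_rot: [-180.0, -0.0, -99.6]
contact_force: [0.0, -0.0, -0.6]
gripper_width: 0.0436
gripper_force: 20.0
```

Call:
jog_arm --deltas '[[[-1,0,0,-0.1,0],[-1,0,0,0,0],[0.03,0,0,0,0],[0.15,0,0,0,0],[0.3,0,0,0,0],[0.6,0,0,0,0],[1,0,0,0,0],[1,0,0,0,0]]]'

```text
time_s: 28.85
tcp_pos: [0.6623, 0.0093, 0.0823]
eef_rot: [180.0, -0.0, -99.6]
contact_force: [0.3, 0.2, -0.4]
gripper_width: 0.0815
gripper_force: 0.0
```

Call:
jog_arm --deltas '[[[1,0,0,1,0],[1,0,0,3,0],[1,0,0,5,0],[1,0,0,5,0],[1,-4,-1.2,0,0],[1,-4,-1.2,0,0],[1,-4,-1.2,0,0],[1,-4,-1.2,0,0]]]'

```text
time_s: 29.85
tcp_pos: [0.5011, -0.0391, 0.2232]
eef_rot: [-179.9, 0.0, -99.6]
contact_force: [0.5, -0.3, 0.3]
gripper_width: 0.0878
gripper_force: 0.0
```

Call:
jog_arm --deltas '[[[1,-3,-1.2,0,0],[1,-2,-1,0,0],[1,-0.5,-0.4,0,0],[1,0,0,0,0],[1,0,0,0,0]]]'

```text
time_s: 30.48
tcp_pos: [0.4481, -0.0645, 0.2223]
eef_rot: [180.0, -0.0, -99.6]
contact_force: [-0.1, 0.2, -0.3]
gripper_width: 0.0877
gripper_force: 0.0
```

Call:
jog_arm --deltas '[[[1,-0.6,-0.1,-2,0],[1,0,0,-3,0],[1,0,0,-2.5,0],[1,0,0,-1.5,0],[1,0,0,-1,0],[1,0,0,0,0],[0.5,0,0,0,0],[0.35,0,0,0,0]]]' --force 25

```text
time_s: 31.48
tcp_pos: [0.4417, -0.0656, 0.123]
eef_rot: [-179.9, 0.0, -99.6]
contact_force: [-0.3, 0.2, -0.1]
gripper_width: 0.0731
gripper_force: 0.0
```

Call:
jog_arm --deltas '[[[0.2,0,0,0,0],[0.1,0,0,0,0],[0,0,0,0,0],[-1,0,0,0,0],[-1,0,0,0,0],[-1,0,0,0,0]]]'

```text
time_s: 32.22
tcp_pos: [0.4415, -0.0657, 0.1225]
eef_rot: [-180.0, 0.0, -99.6]
contact_force: [-0.5, -0.1, 0.2]
gripper_width: 0.0473
gripper_force: 25.0
```

Call:
jog_arm --deltas '[[[-1,0,0,0.5,0],[-1,0,0,1,0],[-1,0,0,2,0],[-1,0,0,2.5,0],[-1,0,1.5,2,0],[-1,0.5,3,0,0],[-1,1,3,0,0],[-1,1.5,3,0,0]]]'

```text
time_s: 33.22
tcp_pos: [0.4712, 0.0402, 0.2033]
eef_rot: [-180.0, 0.0, -99.6]
contact_force: [0.0, 0.3, -0.8]
gripper_width: 0.0472
gripper_force: 25.0
```

Call:
jog_arm --deltas '[[[-1,2,3,0,0],[-1,3,2,0,0],[-1,3,1,0,0],[-1,3,0,0,0],[-1,3,0,0,0],[-1,3,0,0,0],[-1,2.2,0,0,0],[-1,1,0,0,0]]]'

```text
time_s: 34.22
tcp_pos: [0.6739, 0.0992, 0.2022]
eef_rot: [180.0, -0.0, -99.6]
contact_force: [-0.3, 0.7, -2.0]
gripper_width: 0.0472
gripper_force: 25.0
```

Call:
jog_arm --deltas '[[[-1,0,0,0,0],[-1,0,0,0,0],[-1,0,0,0,0]]]'

```text
time_s: 34.6
tcp_pos: [0.6727, 0.0994, 0.2029]
eef_rot: [-180.0, 0.0, -99.5]
contact_force: [-0.1, -0.2, -1.0]
gripper_width: 0.0475
gripper_force: 25.0
```

Run:
```python
from plant import r
import cv2
s=r.capture("scene")
print(r.get_state()['tcp_pos'],r.get_state()['gripper_width'])
cv2.imwrite("pics/f.png",cv2.resize(s[90:210,170:335],(660,480),interpolation=2))
```

```text
[0.67280005 0.09940873 0.20288775] 0.047004586526222025
```

View pics/f.png

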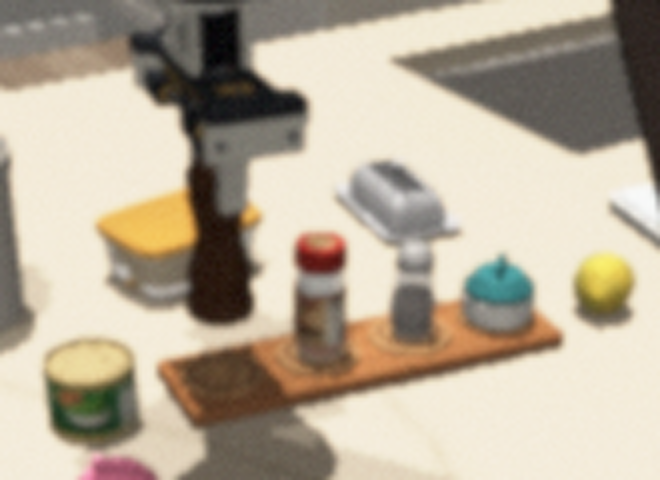

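Jar (320,305), shaker (412,295) and timer (498,295) stand on their discs. The mill hangs upright above the disc next to the tin. Lowering it.

Call:
jog_arm --deltas '[[[-1,0.4,-0.1,-1,0],[-1,0,0,-2,0],[-1,0,0,-1.5,0],[-1,0,0,-0.7,0],[-1,0,0,-0.2,0],[-1,0,0,-0.1,0],[-1,0,0,0,0],[-1,0,0,0,0]]]'

```text
time_s: 35.65
tcp_pos: [0.6774, 0.0983, 0.1479]
eef_rot: [-180.0, 0.0, -99.6]
contact_force: [0.1, -0.6, -1.1]
gripper_width: 0.047
gripper_force: 25.0
```

Call:
jog_arm --deltas '[[[-1,0,0,-0.1,0],[-1,0,0,-0.1,0],[-1,0,0,-0.1,0],[-1,0,0,0,0],[-1,0,0,0,0]]]'

```text
time_s: 36.28
tcp_pos: [0.6773, 0.0983, 0.1444]
eef_rot: [180.0, -0.0, -99.6]
contact_force: [-0.9, 0.4, -1.3]
gripper_width: 0.047
gripper_force: 25.0
```

Call:
jog_arm --deltas '[[[-1,0,0,-0.1,0],[-1,0,0,-0.1,0],[-1,0,0,-0.1,0],[-1,0,0,0,0],[-1,0,0,0,0]]]'

```text
time_s: 36.9
tcp_pos: [0.6777, 0.0983, 0.1424]
eef_rot: [-179.9, 0.0, -99.6]
contact_force: [-2.0, -0.8, 5.2]
gripper_width: 0.0472
gripper_force: 25.0
```

Call:
jog_arm --deltas '[[[0.08,0,0,0,0],[0.12,0,0,0,0],[0.2,0,0,0,0],[0.35,0,0,0,0],[0.6,0,0,0,0],[1,0,0,0,0],[1,0,0,0,0],[1,0,0,0,0]]]'

```text
time_s: 37.9
tcp_pos: [0.6772, 0.0983, 0.1414]
eef_rot: [180.0, -0.0, -99.6]
contact_force: [0.2, -0.8, 0.5]
gripper_width: 0.0867
gripper_force: 0.0
```

Call:
jog_arm --deltas '[[[1,0,0,1,0],[1,0,0,2,0],[1,0,0,4,0],[1,0,0,4,0],[1,-4,0,0,0],[1,-5,-3,0,0],[1,-5,-5,0,0],[1,-3,-5,0,0]]]'

```text
time_s: 38.9
tcp_pos: [0.5114, -0.0267, 0.2526]
eef_rot: [-179.9, 0.0, -99.5]
contact_force: [0.6, -0.8, 0.3]
gripper_width: 0.0877
gripper_force: 0.0
```

Call:
jog_arm --deltas '[[[1,0,-5,0,0],[1,0,-5,0,0],[1,0,-5,0,0],[1,0,-5,0,0],[1,0,-5,0,0],[1,0,-5,0,0],[1,0,-5,0,0],[1,0,-5,0,0]]]'

```text
time_s: 39.9
tcp_pos: [0.513, -0.4277, 0.2524]
eef_rot: [-179.9, -0.0, -99.6]
contact_force: [2.6, 1.1, 0.3]
gripper_width: 0.0878
gripper_force: 0.0
```

Run:
```python
from plant import r
import cv2
t=r.capture("top");s=r.capture("scene")
a=cv2.resize(t[105:175,180:390],(798,266),interpolation=2);b=cv2.resize(s[130:210,170:335],(660,320),interpolation=2)
b=cv2.copyMakeBorder(b,0,0,0,138,0)
cv2.imwrite("pics/g.png",cv2.vconcat([a,b]))
```

```text
(no output)
```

View pics/g.png

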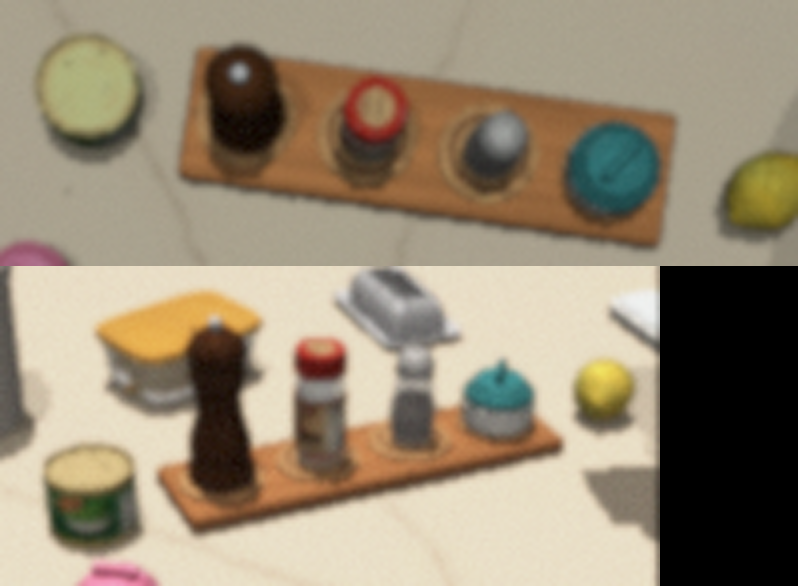

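All four stand upright in the right order: mill (238,71), jar (375,108), shaker (500,135), timer (615,167) in the top crop. I'll check the distances numerically.

Run:
```python
from h import *
D=dict(mill=((238,71),(214,322),.168,(676.6,98.4)),jar=((375.5,108),(320,345),.126,(661.7,9.7)),salt=((503,131),(415,362),.095,(646.9,-79.1)),timer=((615,165),(502,366),.077,(632,-167.8)))
for k,(a,b,z,d) in D.items():
    p=(180+a[0]/3.8,105+a[1]/3.8);q=(170+b[0]/4,130+(b[1]-266)/4)
    x,e=tri(p,q);m=plane("top",p,z)*1000
    print(k,(x*1000).round(1),m.round(1),'off',np.hypot(*(m[:2]-d)).round(1))
print(r.get_state()['qd'])
```

```text
mill [678.8 100.4 164.4] [678.1 100.4 168. ] off 2.5
jar [660.5   9.3 128.5] [660.7   8.8 126. ] off 1.4
salt [649.4 -81.5  93.9] [649.5 -80.9  95. ] off 3.2
timer [ 626.8 -161.6   78.6] [ 627.7 -161.1   77. ] off 8.0
[ 3.09447311 -2.05400618 -2.80162943 -1.11038288  0.35295024 -3.18018485]
```

The timer's bar pixel was a rough reading. I'll check it with a teal-mask centroid, calibrated against its picture at the start.

Run:
```python
from h import *
import cv2
def cen(im,x0,x1,y0,y1):
    h=cv2.cvtColor(im,cv2.COLOR_BGR2HSV);m=cv2.inRange(h,(80,90,30),(100,255,255));k=np.zeros_like(m);k[y0:y1,x0:x1]=m[y0:y1,x0:x1]
    M=cv2.moments(k,True);return (M['m10']/M['m00'],M['m01']/M['m00']),M['m00']
for im,b,z,ref in((cv2.imread("pics/t_full.png"),(190,235,195,240),.04,(448.9,195.1)),(r.capture("top"),(320,365,130,170),.06,(632,-167.8))):
    c,n=cen(im,*b);print(np.round(c,1),n,(plane("top",c,z)*1000).round(1),ref)
```

```text
[209.9 216.9] 377.0 [450.3 194.7  40. ] (448.9, 195.1)
[341.2 148.8] 381.0 [ 629.5 -162.5   60. ] (632, -167.8)
```

The timer is 4–8 mm off its disc centre and the others 1–3 mm, all inside the 14 mm limit. I'll let the arm settle, then hand in.

Call:
jog_arm --deltas '[[[1,0,0,0,0],[1,0,0,0,0],[1,0,0,0,0],[1,0,0,0,0]]]'

```text
time_s: 40.55
tcp_pos: [0.5133, -0.4253, 0.2518]
eef_rot: [-180.0, -0.0, -99.5]
contact_force: [0.4, 0.5, 0.0]
gripper_width: 0.0876
gripper_force: 0.0
```

```bash
python3 -c "
from plant import r
print(r.close_job())"
```

```text
the job is handed in; nothing more can be done
None
```

I handed the job in at about 40 s with the pepper mill, spice jar, salt shaker and timer upright on their discs in that order from the green tin, by my measurements 1–3 mm off centre (timer 4–8 mm, limit 14 mm); the garlic was not touched, and the hand-in returned no verdict.

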